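Pin the lathe's tool rest with the squeeze-button pin

TASK

Lock the lathe's tool rest in its steel fork: take the ball-lock pin with the squeeze buttons (the square head, not the plain pin with the round knob) out of the wooden rack by squeezing its two side buttons, keep them squeezed while you lower it through the aligned holes until its collar sits on the fork's top, then let go so that the buttons spring out and the balls lock underneath. Leave the plain pin standing in the rack.

Things in the scene. Friction and masses are not known exactly. Their poses are not given: they have to be found in the camera images.
- pin_grip (a point): Ball-lock pin in one of two square holes, 100 mm apart, of a wooden rack (top at 80 mm). Square aluminium head 36 x 30 mm, 36 tall on a round collar 40 wide, 6 thick. A steel button 18 wide, 24 tall stands out 6 mm from each head face along y: 42 mm over both, 30 squeezed. Grip across y to squeeze. Point: pin axis, mid-button height, 26 mm above the collar's underside; z up the pin.
- pin_button (a joint): Buttons and balls of that pin, moving as one: 0 = sprung out, 0.006 m = squeezed, balls drawn in. Full squeeze takes about 3 N a side; the pin weighs 0.2 kg. Shank below the collar: 16 mm thick, 66 long, tapered tip; 50 mm below the collar's underside a ball stands out 6 mm each side (28 mm over both) and cannot pass the fork's hole unless squeezed.
- fork_hole (a point): Steel fork, foot 150 x 110 mm, top 84 mm up, holding the arm of a steel tool rest between its lugs. Point: hole mouth centre, level with the fork's top; z up. The vertical hole, 25 mm wide, 40 deep, runs through lug, arm and lug, then 32 mm of air; the balls come clear of it when the collar is within 6 mm of the top. x points to the rest's cross bar, 145 mm off, 18 mm above the mouth.
- knob_pin_mid (a point): Plain pin in the rack's other hole, not to be used: same shank and collar, no balls, a round aluminium knob 38 mm wide instead of the square head. Point: its axis, 26 mm above the collar's underside.
Things that resemble listed ones, but are neither listed nor needed, are in the scene too. Leave any pink or turquoise look-alike of the part that bears pin_grip alone.

How it is judged:
On the way:
1. the pin is most of the way down through the fork's holes with its buttons squeezed (value of joint pin_button above 0.004 m and horizontal distance between pin_grip and fork_hole below 0.012 m and z of pin_grip in the frame of fork_hole below 0.046 m), for 0.1 s.
At the end, for the whole second after the job is handed in: The squeeze-button pin stands in the fork: axis within 10 mm of the hole's and 10 degrees of vertical, collar within 4 mm of the fork's top, buttons and balls within 1.5 mm of fully out; the plain pin still stands in its rack hole, within 40 mm and 10 degrees (horizontal distance between pin_grip and fork_hole below 0.01 m and z of pin_grip in the frame of fork_hole between 0.022 and 0.03 m and angle between each of pin_grip, knob_pin_mid's own z axis and vertical below 0.17 rad and value of joint pin_button below 0.0015 m and distance of knob_pin_mid from where it was at the start of the episode below 0.04 m); the robot touches nothing.
It fails at once if the plain pin is taken from its place in the rack or moved more than 40 mm (distance of knob_pin_mid from where it was at the start of the episode above 0.04 m).
It also fails if it takes over 38 s, if anything falls off the work surface, if the arm or the gripper's body presses on something with over 40 N, if the wrist force passes 120 N, or if a joint passes its speed limit or range.

ROBOT

A 6-joint arm with a two-finger parallel gripper is mounted at the origin on the work surface. World frame = base frame: x ahead of the robot, y to its left, z up, the work surface at z = 0. Lengths are in m, angles in rad, forces in N, time in s.
With the tool pointing down it reaches from about 0.35 to 0.775 m from the base axis. Payload 5.5 kg.
Tool frame: the origin (TCP) lies midway between the tips of the shut fingers; the grasp point (between the pads) lies 19 mm behind it; z points along the fingers, y is the line along which they close (so a half turn about z gives the same grasp; the last joint's range is limited). The gripper opens to 85 mm and grips with 20 to 120 N. Pads are 22 mm wide; open, the fingers measure 114 mm over their backs; the gripper's body (76 mm by 85 mm) begins 54 mm behind the grasp point. The pads swing forward as they close: fully open they stand 13 mm farther back than shut.
Start: joints at [1.124, 0.313, 0.046, 1.304, 0, 1.431], TCP at [0.174, 0.548, 0.231] pointing down, gripper open.
Joint ranges: [-2.76, 2.76], [-0.86, 1.69], [-1.03, 1.26], [-2.2, 2.34], [-1.47, 1.5], [-3.14, 3.14]. Speed limits (rad/s): [2.57, 2.57, 3.14, 3.14, 3.14, 3.14].

INTERFACE

Orientations are given as a unit quaternion [w, x, y, z].
In Python, from workcell import telemetry, imaging, env gives the robot as it stands. The module is installed in compiled form; this text tells all that it offers.
- The arm moves only by the tool step_arm, never from a script. Its argument "moves" is a list of rows, each a list of 3 entries, a list of its own where there are three numbers: the shift along the tool's x, y, z in mm, then the turn, a rotation vector about the tool's x, y, z in rad, then the finger opening in mm, from 0 to 85.4. A call has 1 to 8 rows; each row is the pose to reach, as a shift and turn from the pose commanded when the call began, along the tool's axes at that moment; what a row does not reach only later rows make up. A row lasts 1/12 s, in which the tool goes at most 41.7 mm and 7.16 degrees, less where a joint would pass 70% of its speed; a pose out of reach is approached as far as the arm can. A call with a gripper value outside its range is refused whole. The fingers move at their own pace and stop on an object; "grip_force" is the grip in N (left out, the last holds). Time passes only in rows, so rows that repeat a pose let the fingers close. It gives the time, the measured TCP pose, the force, the opening and the grip force at its end, in the units of the state.
- telemetry.get_state(): the state, without advancing time (a new reading comes with each control period).
- imaging.read_camera(name): name is "scene" or "top" or "wrist"; returns the picture (420x560x3 uint8, red, green, blue); there is no depth.
- imaging.camera_params(name): a dict with "camera_matrix" (3x3 intrinsics, pixels), "D" ([k1, k2, p1, p2, k3] as OpenCV has them; the pictures are not rectified), "pose" (4x4, takes a point from camera to world coordinates). Camera axes: x right, y up, looking along -z (the intrinsics and any distortion apply to the point x, -y, -z); pixel columns grow to the right and rows downward; lengths in m; the calibration is good to about 2 mm. A picture is of the moment at which its call begins: read the wrist's pose just before it. camera_params takes no time and is no camera call; for the wrist camera it gives the pose at the moment of the call.
- env.hand_in(): hands the job in; it is judged then, once.
The state is a dict: "clock": time; "joint_pos": joint angles; "qvel": joint speeds; "tau": joint torques, N m; "tcp_pos": TCP position; "orientation": TCP orientation; "wrist_force": force on the tool from outside, world axes, zero at the start; "ft_torque": the same for the moment, N m; "finger_gap": finger opening in m; "grip_force": force on a finger pad.
Only numpy, scipy, OpenCV 4.12 (cv2) and the standard library are available. Lean on these libraries where they do the work, as an engineer would, in place of code of your own. Each camera call takes 0.05 s, during which the arm holds its last target. There are 200 camera calls.

## Working session

There is one attempt and no reset: what is moved stays moved. The work goes in short steps, Python scripts to look and compute and a tool call to move; the robot and the scene stay as the last step left them, time stands still between calls to the robot, and variables do not carry over. Pictures are saved under pics/ and viewed, at most 10 in all, crops included, and the job is handed in when it is done.

Besides the shell and the picture viewer there is one more tool, called as name([rows], argument=value, ...), one row to a line, values as JSON. step_arm: Moves the arm, as the interface text tells. Its arguments: {"type":"object","properties":{"moves":{"type":"array"},"grip_force":{"type":"number"}},"required":["moves"]}

```bash
mkdir -p pics; cat > h.py <<'E'
import numpy as np, cv2
from workcell import telemetry, imaging, env
def pix2world(name,uv,z,P=None):
    P=P or imaging.camera_params(name); K=np.array(P["camera_matrix"]);D=np.array(P["D"]);T=np.array(P["pose"])
    q=cv2.undistortPoints(np.array(uv,float).reshape(-1,1,2),K,D).reshape(-1,2)
    d=np.c_[q[:,0],-q[:,1],-np.ones(len(q))]@T[:3,:3].T
    return T[:3,3]+d*((np.broadcast_to(z,len(q))-T[2,3])/d[:,2])[:,None]
def world2pix(name,X,P=None):
    P=P or imaging.camera_params(name);T=np.array(P["pose"])
    c=(np.array(X,float).reshape(-1,3)-T[:3,3])@T[:3,:3]
    return cv2.projectPoints(c*[1,-1,-1],np.zeros(3),np.zeros(3),np.array(P["camera_matrix"]),np.array(P["D"]))[0].reshape(-1,2)
def save(name,fn):
    im=imaging.read_camera(name); cv2.imwrite('pics/'+fn,im[:,:,::-1]); return im
E
python3 - <<'E'
from h import *
for n in("scene","top"): save(n,n+'0.png'); P=imaging.camera_params(n); print(np.round(P["pose"],3).tolist(),np.round(P["camera_matrix"],1).tolist())
s=telemetry.get_state();print(s["clock"],s["tcp_pos"],s["orientation"])
E
```

```text
[[-0.749, -0.375, 0.546, 0.966], [0.662, -0.451, 0.599, 0.496], [0.021, 0.81, 0.586, 0.581], [0.0, 0.0, 0.0, 1.0]] [[445.4, 0.0, 283.5], [0.0, 445.4, 213.8], [0.0, 0.0, 1.0]]
[[0.015, 0.996, -0.09, 0.459], [-1.0, 0.015, -0.002, 0.034], [-0.0, 0.09, 0.996, 1.056], [0.0, 0.0, 0.0, 1.0]] [[421.8, 0.0, 278.1], [0.0, 421.8, 218.3], [0.0, 0.0, 1.0]]
0.1 [0.1734618  0.54772105 0.23049962] [-2.30165616e-04  1.52811535e-01  9.88255000e-01 -7.97998410e-04]
```

View pics/top0.png

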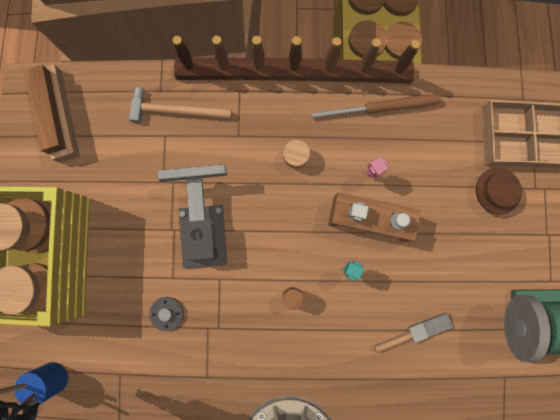

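View pics/scene0.png

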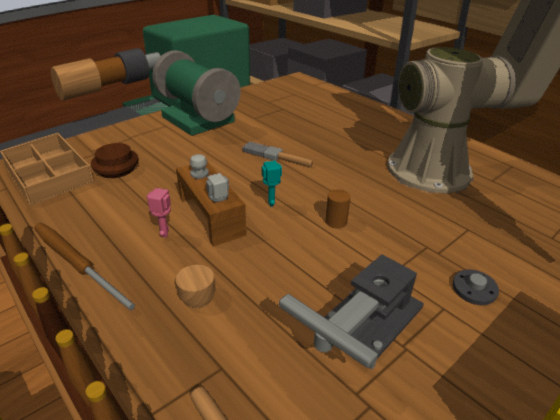

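Candidates for the pin, in the top picture: the square head in the rack (359,211), the round knob in the rack (401,220), a pink look-alike (377,167) and a turquoise one (354,271). I choose the rack's square head. The fork hole is at about (197,234). One close crop will check the choice.

```bash
python3 - <<'E'
from h import *
t=cv2.imread('pics/top0.png');s=cv2.imread('pics/scene0.png')
a=cv2.resize(t[180:250,325:425],(400,280),interpolation=3);b=cv2.resize(t[155:275,150:250],(333,400),interpolation=3);c=cv2.resize(s[140:240,165:265],(400,400),interpolation=3)
o=np.zeros((600,800,3),np.uint8);o[:280,:400]=a;o[:400,400:733]=b;o[285:585,:400]=c[:300]
cv2.imwrite('pics/c1.png',o)
print(pix2world('top',[(359,211),(401,220)],[.122,.122]),pix2world('top',[(197,234),(191,172)],[.084,.102]),pix2world('scene',[(381,282)],.084))
E
```

```text
[[ 0.56253326 -0.14504535  0.122     ]
 [ 0.54377393 -0.23994931  0.122     ]] [[0.50751993 0.22262194 0.084     ]
 [0.64936026 0.23793942 0.102     ]] [[0.50621102 0.22656616 0.084     ]]
```

View pics/c1.png

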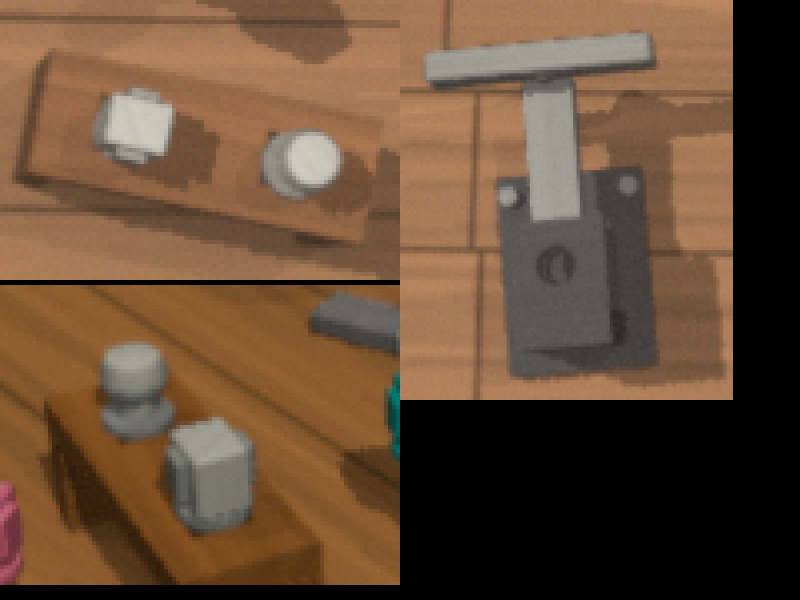

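Crop: the square head in the rack has the two side buttons (above and below it, so the grip is roughly along world x, yaw about -4°). The round knob is its neighbour, and the hole is at about (196.5,234.6). Choice confirmed; setting out.

```bash
cat >> h.py <<'E'
from scipy.spatial.transform import Rotation as Ro
def cur():
    s=telemetry.get_state();q=s["orientation"];return s,Ro.from_quat([q[1],q[2],q[3],q[0]])
def go(p,yaw):
    "tool pointing down, tool y at yaw (deg)"
    s,R=cur();a=np.radians(yaw);y=np.array([np.cos(a),np.sin(a),0]);z=np.array([0,0,-1.]);x=np.cross(y,z)
    Rt=Ro.from_matrix(np.c_[x,y,z])
    print('t',s["clock"],'shift mm',np.round(R.inv().apply(np.array(p)-s["tcp_pos"])*1000,1),'rot',np.round((R.inv()*Rt).as_rotvec(),4))
E
python3 -c "
from h import *
go([.5625,-.145,.22],-4)"
```

```text
t 0.1 shift mm [-580.1 -542.8   11.3] rot [-1.5000e-03  9.0000e-04  1.3338e+00]
```

step_arm([
  [[-580,-543,11],[0,0,1.334],70],
  [[-580,-543,11],[0,0,1.334],70],
  [[-580,-543,11],[0,0,1.334],70],
  [[-580,-543,11],[0,0,1.334],70],
  [[-580,-543,11],[0,0,1.334],70],
  [[-580,-543,11],[0,0,1.334],70],
  [[-580,-543,11],[0,0,1.334],70],
  [[-580,-543,11],[0,0,1.334],70],
], grip_force=30)

```text
clock: 0.77
tcp_pos: [0.337, 0.2557, 0.2265]
orientation: [-0.0, 0.61, 0.792, 0.0]
wrist_force: [0.3, 0.6, 0.0]
finger_gap: 0.0695
grip_force: 0.0
```

```bash
python3 -c "
from h import *
go([.5625,-.145,.22],-4)"
```

```text
t 0.7667 shift mm [-445.   115.6    6.5] rot [-0.     -0.      0.3282]
```

step_arm([
  [[-445,116,6],[0,0,0.328],70],
  [[-445,116,6],[0,0,0.328],70],
  [[-445,116,6],[0,0,0.328],70],
  [[-445,116,6],[0,0,0.328],70],
  [[-445,116,6],[0,0,0.328],70],
  [[-445,116,6],[0,0,0.328],70],
  [[-445,116,6],[0,0,0.328],70],
  [[-445,116,6],[0,0,0.328],70],
])

```text
clock: 1.43
tcp_pos: [0.5025, -0.0339, 0.222]
orientation: [-0.0, 0.73, 0.684, -0.0]
wrist_force: [0.9, 0.4, -0.2]
finger_gap: 0.0702
grip_force: 0.0
```

```bash
python3 -c "
from h import *
go([.5625,-.145,.22],-4)"
```

```text
t 1.4333 shift mm [-107.    67.1    1.9] rot [-0.0004 -0.0004  0.0053]
```

step_arm([
  [[-107,67,2],[0,0,0.005],70],
  [[-107,67,2],[0,0,0.005],70],
  [[-107,67,2],[0,0,0.005],70],
  [[-107,67,2],[0,0,0.005],70],
  [[-107,67,2],[0,0,0.005],70],
  [[-107,67,2],[0,0,0.005],70],
])

```text
clock: 1.93
tcp_pos: [0.5615, -0.1428, 0.2194]
orientation: [-0.001, 0.731, 0.682, -0.0]
wrist_force: [-0.7, 0.2, -0.2]
finger_gap: 0.0703
grip_force: 0.0
```

```bash
python3 -c "
from h import *
s,R=cur();print(s['tcp_pos'],s['orientation'])
P=imaging.camera_params('wrist');im=save('wrist','w1.png')
print(np.round(P['pose'],3).tolist())
import pickle;pickle.dump(P,open('w1.pkl','wb'))
print(world2pix('wrist',[[.5625,-.145,.122]],P))"
```

```text
[ 0.56145667 -0.14276785  0.21944996] [-1.14722872e-03  7.31341863e-01  6.82010019e-01 -3.11237362e-04]
[[0.998, 0.066, 0.024, 0.567], [-0.07, 0.947, 0.313, -0.062], [-0.002, -0.314, 0.949, 0.362], [0.0, 0.0, 0.0, 1.0]]
[[284.41174103 220.96152129]]
```

View pics/w1.png

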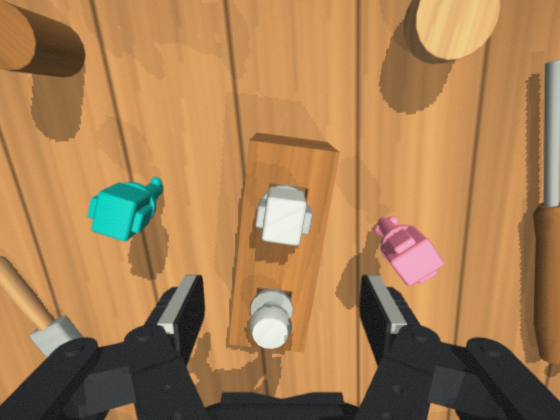

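Wrist picture: square head's top face centre is about (285,218), buttons near (262,216) and (309,223); the knob is at (270,325), the look-alikes at (122,210) and (410,252). A zoomed crop will give the yaw and centre.

```bash
python3 -c "
from h import *
t=cv2.imread('pics/w1.png');cv2.imwrite('pics/c2.png',cv2.resize(t[170:270,235:335],(600,600),interpolation=2))"
```

```text
(no output)
```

View pics/c2.png

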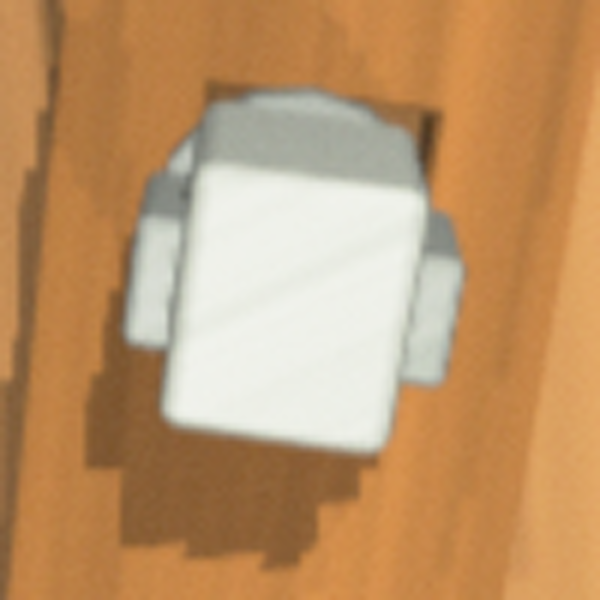

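```bash
python3 -c "
from h import *
import pickle;P=pickle.load(open('w1.pkl','rb'))
c=np.array([(192,163),(425,188),(383,453),(162,422)])/6+[235,170]
W=pix2world('wrist',c,.122,P);print(W.round(4),W.mean(0))
d=np.diff(np.r_[W,W[:1]],axis=0)[:,:2];print(np.linalg.norm(d,axis=1),np.degrees(np.arctan2(d[:,1],d[:,0])))
b=np.array([(125,345),(443,383)])/6+[235,170];B=pix2world('wrist',b,.118,P);print(B,np.degrees(np.arctan2(*(B[1]-B[0])[1::-1])),np.linalg.norm(B[1]-B[0]))
go([*W.mean(0)[:2],.091],-10.5)"
```

```text
[[ 0.5511 -0.1259  0.122 ]
 [ 0.5791 -0.131   0.122 ]
 [ 0.5721 -0.1655  0.122 ]
 [ 0.5445 -0.1593  0.122 ]] [ 0.56171289 -0.14541056  0.122     ]
[0.02845278 0.03523135 0.02828782 0.03410824] [ -10.3495271  -101.45509621  167.38114924   78.82291339]
[[ 0.54038789 -0.1501279   0.118     ]
 [ 0.58036327 -0.15809467  0.118     ]] -11.270920021275106 0.040761514095921145
t 1.9833 shift mm [ -3.4   0.8 128.9] rot [-0.0016 -0.0008  0.1146]
```

step_arm([
  [[-2,0,60],[0,0,0.126],70],
  [[-2,0,80],[0,0,0.126],70],
  [[-2,0,90],[0,0,0.126],70],
  [[-2,0,90],[0,0,0.126],70],
  [[-2,0,90],[0,0,0.126],70],
])

```text
clock: 2.4
tcp_pos: [0.5618, -0.1439, 0.1313]
orientation: [-0.0, 0.772, 0.636, -0.0]
wrist_force: [0.5, -0.6, -0.2]
finger_gap: 0.07
grip_force: 0.0
```

```bash
python3 -c "
from h import *
go([.5617,-.1454,.091],-11.3)"
```

```text
t 2.4 shift mm [-1.6  0.2 40.3] rot [-0.0003 -0.0002  0.0041]
```

step_arm([
  [[-1.5,0,30],[0,0,0.004],60],
  [[-1.5,0,40],[0,0,0.004],60],
  [[-1.5,0,40],[0,0,0.004],60],
  [[-1.5,0,40],[0,0,0.004],40],
  [[-1.5,0,40],[0,0,0.004],20],
  [[-1.5,0,40],[0,0,0.004],20],
  [[-1.5,0,40],[0,0,0.004],20],
  [[-1.5,0,40],[0,0,0.004],20],
], grip_force=40)

```text
clock: 3.07
tcp_pos: [0.5627, -0.1467, 0.0924]
orientation: [0.001, 0.774, 0.633, 0.001]
wrist_force: [-2.3, 1.7, 5.6]
finger_gap: 0.0293
grip_force: 40.4
```

step_arm([
  [[0,0,-10],[0,0,0],20],
  [[0,0,-30],[0,0,0],20],
  [[0,0,-55],[0,0,0],20],
  [[0,0,-80],[0,0,0],20],
  [[0,0,-105],[0,0,0],20],
  [[0,0,-130],[0,0,0],20],
  [[0,0,-130],[0,0,0],20],
  [[0,0,-130],[0,0,0],20],
], grip_force=60)

```text
clock: 3.73
tcp_pos: [0.5629, -0.1469, 0.2224]
orientation: [0.002, 0.774, 0.633, 0.001]
wrist_force: [-0.3, -0.1, -3.4]
finger_gap: 0.029
grip_force: 59.8
```

```bash
python3 -c "
from h import *
save('scene','s2.png')
go([.507,.2245,.222],30)"
```

```text
t 3.7833 shift mm [ 352.8 -127.1   -1.6] rot [ 8.000e-04  4.000e-04 -7.226e-01]
```

View pics/s2.png

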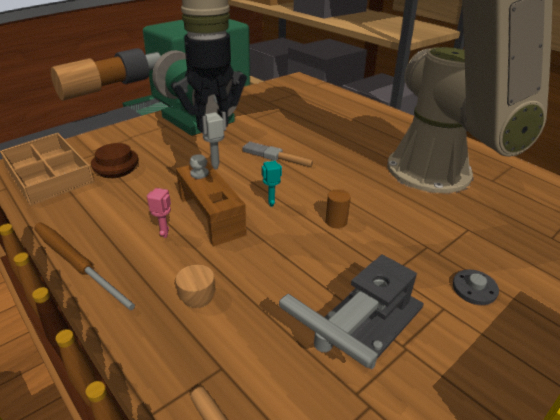

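Scene: the pin hangs upright in the gripper at (213,140); the knob pin still stands in the rack at (198,165). Moving to just short of the fork for a close look.

step_arm([
  [[293,-99,0],[0,0,-0.72],20],
  [[293,-99,0],[0,0,-0.72],20],
  [[293,-99,0],[0,0,-0.72],20],
  [[293,-99,0],[0,0,-0.72],20],
  [[293,-99,0],[0,0,-0.72],20],
  [[293,-99,0],[0,0,-0.72],20],
  [[293,-99,0],[0,0,-0.72],20],
  [[293,-99,0],[0,0,-0.72],20],
])

```text
clock: 4.45
tcp_pos: [0.5201, 0.1646, 0.2184]
orientation: [-0.002, 0.499, 0.866, -0.0]
wrist_force: [0.6, -0.4, -2.4]
finger_gap: 0.0291
grip_force: 59.7
```

```bash
python3 -c "
from h import *
import pickle
P=imaging.camera_params('wrist');im=save('wrist','w2.png');pickle.dump(P,open('w2.pkl','wb'))
go([.537,.172,.222],30)
s,R=cur();print(s['qvel'].round(3));save('scene','s3.png');save('top','t3.png')
print(world2pix('wrist',[.507,.2245,.084],P))"
```

```text
t 4.5 shift mm [-3.2 17.8 -3.8] rot [-0.0024 -0.004   0.0032]
[-0.068 -0.003 -0.008  0.003 -0.037 -0.086]
[[306.16107476 133.81977293]]
```

View pics/w2.png

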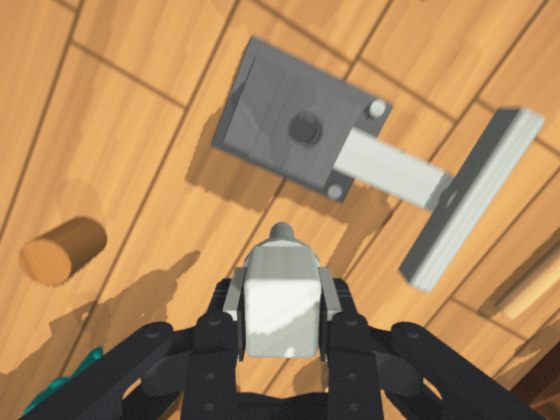

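Wrist: the hole's rim is centred at about (305,128), the held pin's tip at (282,228), head upright between the pads. Computing both in the world frame.

```bash
python3 -c "
from h import *
import pickle;P=pickle.load(open('w2.pkl','rb'))
print('hole',pix2world('wrist',[(305,128)],.084,P))
s,R=cur();t=s['tcp_pos'];u=t[2]-.0115 # collar underside
print('t',t,'pred tip,headtop px',world2pix('wrist',[[t[0],t[1],u-.066],[t[0],t[1],u+.042]],P))
x,y,w,h=240,60,130,130
t=cv2.imread('pics/w2.png');a=cv2.resize(t[95:255,230:390],(560,560),interpolation=2);cv2.imwrite('pics/c3.png',a)"
```

```text
hole [[0.50389336 0.22784067 0.084     ]]
t [0.52110735 0.16168881 0.21845526] pred tip,headtop px [[281.62202653 232.35389797]
 [280.99110365 332.42696999]]
```

View pics/c3.png

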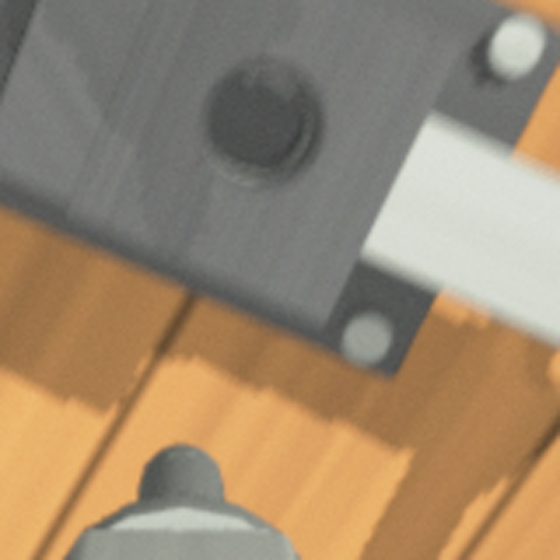

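```bash
python3 -c "
from h import *
go([.505,.226,.174],30)"
```

```text
t 4.6 shift mm [63.7 18.4 44.5] rot [-0.0033 -0.001   0.0008]
```

step_arm([
  [[32,9,10],[0,0,0],20],
  [[64,18,20],[0,0,0],20],
  [[64,18,44],[0,0,0],20],
  [[64,18,44],[0,0,0],20],
  [[64,18,44],[0,0,0],20],
  [[64,18,44],[0,0,0],20],
  [[64,18,44],[0,0,0],20],
])

```text
clock: 5.18
tcp_pos: [0.5075, 0.2236, 0.1773]
orientation: [0.001, 0.502, 0.865, 0.0]
wrist_force: [-0.9, -0.8, -2.1]
finger_gap: 0.0294
grip_force: 59.8
```

```bash
python3 -c "
from h import *
go([.505,.226,.174],30)
P=imaging.camera_params('wrist');w=save('wrist','w4.png');s=save('scene','s4.png');t=cur()[0]['tcp_pos'];print(t)
u=t[2]-.0115
ax=[[t[0],t[1],u-.066],[t[0],t[1],u],[.505,.226,.084]]
print('wrist',world2pix('wrist',ax,P).round(1).tolist());print('scene',world2pix('scene',ax).round(1).tolist())
o=np.zeros((500,800,3),np.uint8);o[:,:400]=cv2.resize(w[150:350,200:360],(400,500),interpolation=2)[:,:,::-1];o[:,400:]=cv2.resize(s[190:315,330:430],(400,500),interpolation=2)[:,:,::-1];cv2.imwrite('pics/c4.png',o)"
```

```text
t 5.1833 shift mm [ 3.3 -1.   3.3] rot [ 0.0012  0.0005 -0.0048]
[0.50747478 0.22403716 0.17749804]
wrist [[282.3, 227.4], [282.8, 273.3], [280.6, 216.0]]
scene [[380.8, 274.2], [387.6, 241.8], [381.2, 281.5]]
```

View pics/c4.png

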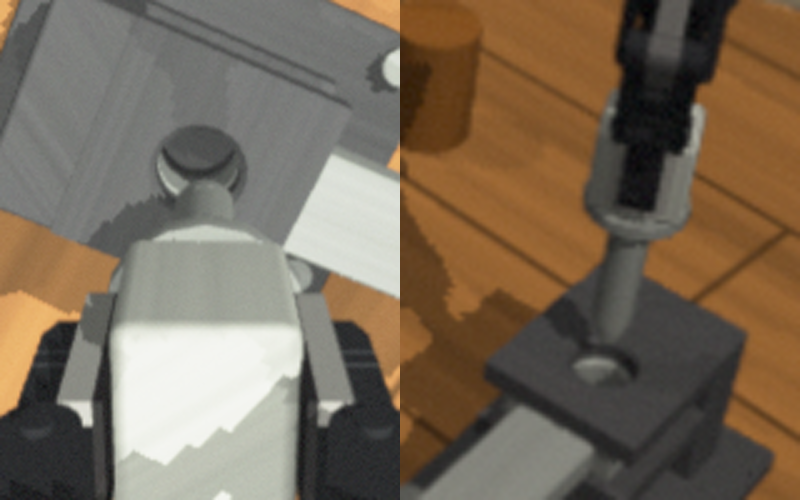

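Crop: wrist hole centre is at (280.4,216), matching the prediction for (.505,.226). The pin tip is at (283.6,227) in the wrist view and (382.3,274) in the scene view, with the scene hole at (381.5,282.5). The pin sits about 1 mm off the tool axis, so I correct for that and settle.

step_arm([
  [[2,-1.6,0],[0,0,0],20],
  [[2,-1.6,3],[0,0,0],20],
  [[2,-1.6,3],[0,0,0],20],
])

```text
clock: 5.53
tcp_pos: [0.5038, 0.2256, 0.1732]
orientation: [-0.0, 0.501, 0.865, 0.0]
wrist_force: [-0.3, -0.1, -2.2]
finger_gap: 0.029
grip_force: 59.9
```

```bash
python3 -c "
from h import *
go([.5051,.2246,.11],30)"
```

```text
t 5.5333 shift mm [-1.5  0.6 63.2] rot [ 0.     -0.0001 -0.0028]
```

step_arm([
  [[-1.5,0.6,5],[0,0,0],20],
  [[-1.5,0.6,15],[0,0,0],20],
  [[-1.5,0.6,25],[0,0,0],20],
  [[-1.5,0.6,35],[0,0,0],20],
  [[-1.5,0.6,45],[0,0,0],20],
  [[-1.5,0.6,55],[0,0,0],20],
  [[-1.5,0.6,63],[0,0,0],20],
  [[-1.5,0.6,63],[0,0,0],20],
])

```text
clock: 6.2
tcp_pos: [0.5038, 0.2244, 0.1079]
orientation: [-0.001, 0.501, 0.865, -0.001]
wrist_force: [-0.5, 1.0, -2.6]
finger_gap: 0.0292
grip_force: 59.9
```

step_arm([
  [[0.3,0.3,4],[0,0,0],20],
  [[0.3,0.3,8],[0,0,0],20],
  [[0.3,0.3,10],[0,0,0],20],
  [[0.3,0.3,11],[0,0,0],20],
  [[0.3,0.3,11],[0,0,0],20],
  [[0.3,0.3,11],[0,0,0],20],
])

```text
clock: 6.7
tcp_pos: [0.5055, 0.2253, 0.0996]
orientation: [0.0, 0.501, 0.865, 0.0]
wrist_force: [0.0, -0.5, -2.4]
finger_gap: 0.0289
grip_force: 59.9
```

step_arm([
  [[0,0,1],[0,0,0],20],
  [[0,0,2],[0,0,0],20],
  [[0,0,3],[0,0,0],20],
  [[0,0,3],[0,0,0],20],
])

```text
clock: 7.03
tcp_pos: [0.5055, 0.2252, 0.0965]
orientation: [0.0, 0.501, 0.865, 0.0]
wrist_force: [-1.2, -0.5, -1.9]
finger_gap: 0.029
grip_force: 60.1
```

step_arm([
  [[0,0,1],[0,0,0],20],
  [[0,0,1.5],[0,0,0],20],
  [[0,0,1.5],[0,0,0],20],
])

```text
clock: 7.28
tcp_pos: [0.5055, 0.2252, 0.0965]
orientation: [0.0, 0.501, 0.865, 0.0]
wrist_force: [-3.6, -1.0, 9.7]
finger_gap: 0.0293
grip_force: 61.6
```

Seated: contact force is up and the height has stopped changing. Releasing.

step_arm([
  [[0,0,0],[0,0,0],45],
  [[0,0,0],[0,0,0],70],
  [[0,0,0],[0,0,0],70],
  [[0,0,0],[0,0,0],70],
  [[0,0,-20],[0,0,0],70],
  [[0,0,-50],[0,0,0],70],
  [[0,0,-90],[0,0,0],70],
  [[0,0,-130],[0,0,0],70],
])

```text
clock: 7.95
tcp_pos: [0.5045, 0.2249, 0.2253]
orientation: [-0.001, 0.501, 0.865, -0.001]
wrist_force: [0.6, -0.4, 0.0]
finger_gap: 0.0702
grip_force: 0.0
```

```bash
python3 -c "
from h import *
s=save('scene','s5.png');w=save('wrist','w5.png');print(cur()[0]['tcp_pos'],cur()[0]['clock'])
o=np.zeros((500,800,3),np.uint8);o[:,:400]=cv2.resize(w[100:350,180:380],(400,500),interpolation=2)[:,:,::-1];o[:,400:]=cv2.resize(s[190:315,330:430],(400,500),interpolation=2)[:,:,::-1];cv2.imwrite('pics/c5.png',o)"
```

```text
[0.50896978 0.22623156 0.2320199 ] 8.05
```

View pics/c5.png

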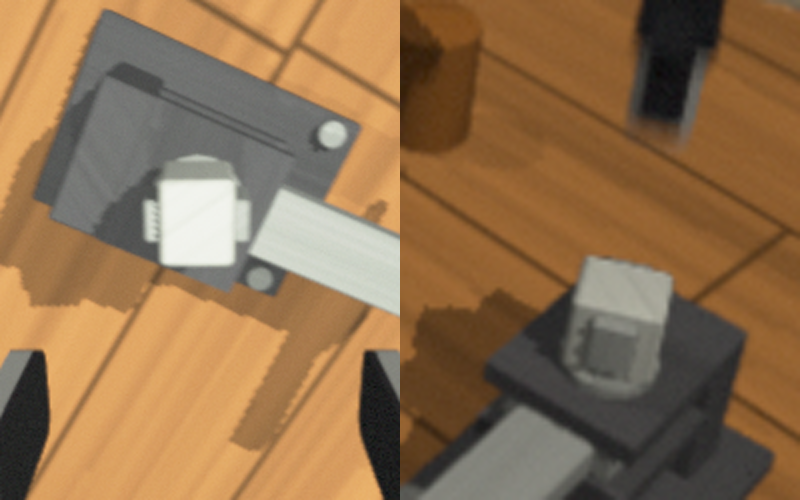

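The pin sits upright with its collar flush on the fork's top. Both buttons are out (about (256,210) and (301,210) in the wrist picture), and the gripper is clear.

```bash
python3 -c "
from h import *
print(env.hand_in())"
```

```text
the job is handed in; nothing more can be done
None
```

The squeeze-button pin is seated in the fork with its buttons sprung out, the plain pin was left standing in the rack, and the job is handed in; the hand-in returned no verdict.

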